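# Put the spanner set back in its rack by size

## Robot

A 6-joint arm with a two-finger parallel gripper is mounted at the origin on a cart in front of the work surface, level with it; the furniture and walls round the work are solid. World frame = base frame: x ahead of the robot, y to its left, z up, the work surface at z = 0. Lengths are in m, angles in degrees, forces in N, time in s.
With the tool pointing down it reaches from about 0.25 to 0.725 m from the base axis. Payload 9.7 kg.
Tool frame: the origin (TCP) lies at the centre of the arm's flange, where the gripper is bolted on; the fingertips stand 173 mm ahead of it and the grasp point (between the pads) lies 155 mm ahead of it; z points along the fingers, y is the line along which they close (so a half turn about z gives the same grasp; the last joint's range is limited). The gripper opens to 85 mm and grips with 20 to 120 N. Pads are 22 mm wide; open, the fingers measure 114 mm over their backs; the gripper's body (76 mm by 85 mm) begins 54 mm behind the grasp point. The pads swing forward as they close: fully open they stand 13 mm farther back than shut.
Start: joints at [-64.63, 4.979, 10.078, 95.1, 0, 90], TCP at [0.236, -0.497, 0.405] pointing down, gripper open.
Joint ranges: [-179.16, 179.16], [-48.56, 103.87], [-65.8, 70.77], [-126.05, 130.52], [-82.76, 87.17], [-180, 180]. Speed limits (degrees/s): [127.2, 127.2, 147.25, 180, 180, 180].

## Interface

Orientations are given as [roll, pitch, yaw] about the fixed x, y, z axes, in that order (R = Rz(yaw) Ry(pitch) Rx(roll)).
In Python, from workcell import monitor, camera, get_calibration, bot gives the robot as it stands.
- The arm moves only by the tool carry_out, never from a script. Its argument "targets" is text: rows parted by semicolons, each of 7 numbers parted by spaces: the shift along the tool's x, y, z in units of 0.04 m (1.0 is 0.04 m), then the turn, a rotation vector about the tool's x, y, z in units of 0.1 rad (1.0 is 0.1 rad), then the opening, from -1 (shut) to 1 (fully open), so that 0 is half open. A call has exactly 8 rows; each row shifts and turns the commanded pose from where the row before left it, along the tool's axes as they then stand; what a row does not reach is not made up. A row lasts 1/12 s, in which the tool goes at most 41.7 mm and 7.16 degrees, less where a joint would pass 70% of its speed; a pose out of reach is approached as far as the arm can. A call with a number of a shift or a turn outside -1 to 1 is refused whole. A call with a gripper value outside its range is refused whole. The fingers move at their own pace and stop on an object; "newtons" is the grip in N (left out, the last holds). Time passes only in rows, so rows that do not move let the fingers close, or fill a call up. It gives the time, the measured TCP pose, the force, the opening and the grip force at its end, in the units of the state.
- monitor.get_obs(): the state, without advancing time (a new reading comes with each control period).
- camera(name): name is "scene" or "side" or "wrist"; returns the picture (480x640x3 uint8, red, green, blue); there is no depth.
- get_calibration(name): a dict with "fx", "fy", "cx", "cy" (pixels), "view" (4x4, takes a point from world to camera coordinates). Camera axes: x right, y down, z forward; pixel columns grow to the right and rows downward; lengths in m; the calibration is good to about 2 mm. A picture is of the moment at which its call begins: read the wrist's pose just before it. get_calibration takes no time and is no camera call; for the wrist camera it gives the pose at the moment of the call.
- bot.job_done(): hands the job in; it is judged then, once.
The state is a dict: "time": time; "q": joint angles; "qd": joint speeds; "joint_efforts": joint torques, N m; "ee_pos": TCP position; "tcp_rot": TCP orientation; "wrist_force": force on the tool from outside, world axes, zero at the start; "torque": the same for the moment, N m; "opening": finger opening in m; "grasp_force": force on a finger pad.
Only numpy, scipy, OpenCV 4.12 (cv2) and the standard library are available. Lean on these libraries where they do the work, as an engineer would, in place of code of your own. Each camera call takes 0.05 s, during which the arm holds its last target. There are 200 camera calls.

## Task

Lay the four spanners in the wooden rack in order of length, one to a lane: the longest in the lane next to the black knob, the shortest in the lane at the far end. Each should lie flat along its lane, centred both ways, resting on both blocks; either head may point either way.

Things in the scene. Friction and masses are not known exactly. Their poses are not given: they have to be found in the camera images.
- mid_121 (a point): Grey steel combination spanner, 121 mm long (the shortest of the four), head width 24 mm, heads 8 to 9 mm thick, lying flat; straight shank 10 mm wide and 6 mm thick. The point is the middle of its length and breadth, 4 mm above its underside. y axis along the spanner, z up. At the start on a green rubber mat 6 mm thick.
- mid_153 (a point): Grey steel combination spanner, 153 mm long (the second shortest of the four), head width 31 mm, heads 8 to 9 mm thick, lying flat; straight shank 12 mm wide and 6 mm thick. The point is the middle of its length and breadth, 4 mm above its underside. y axis along the spanner, z up. At the start on a green rubber mat 6 mm thick.
- mid_186 (a point): Grey steel combination spanner, 186 mm long (the second longest of the four), head width 37 mm, heads 8 to 9 mm thick, lying flat; straight shank 14 mm wide and 6 mm thick. The point is the middle of its length and breadth, 4 mm above its underside. y axis along the spanner, z up. At the start on a green rubber mat 6 mm thick.
- mid_218 (a point): Grey steel combination spanner, 218 mm long (the longest of the four), head width 44 mm, heads 8 to 9 mm thick, lying flat; straight shank 16 mm wide and 6 mm thick. The point is the middle of its length and breadth, 4 mm above its underside. y axis along the spanner, z up. At the start on a green rubber mat 6 mm thick.
- lane_1: Lane 1 of 4 of the fixed wooden rack (65 mm apart along y): two black-padded wooden blocks, 14 mm in x, 57 mm in y, at x = +-38 mm, with an open gap 62 mm long and 14 mm deep between them for the fingers. Steel dowels 10 mm higher than the blocks at x = +-38, y = +-32.5 mm. Origin: lane centre, level with the block tops; x along the lane. A spanner lies along x, its middle 4 mm above the origin.
- lane_2: Lane 2 of 4 of the fixed wooden rack (65 mm apart along y): two black-padded wooden blocks, 14 mm in x, 57 mm in y, at x = +-38 mm, with an open gap 62 mm long and 14 mm deep between them for the fingers. Steel dowels 10 mm higher than the blocks at x = +-38, y = +-32.5 mm. Origin: lane centre, level with the block tops; x along the lane. A spanner lies along x, its middle 4 mm above the origin.
- lane_3: Lane 3 of 4 of the fixed wooden rack (65 mm apart along y): two black-padded wooden blocks, 14 mm in x, 57 mm in y, at x = +-38 mm, with an open gap 62 mm long and 14 mm deep between them for the fingers. Steel dowels 10 mm higher than the blocks at x = +-38, y = +-32.5 mm. Origin: lane centre, level with the block tops; x along the lane. A spanner lies along x, its middle 4 mm above the origin.
- lane_4: Lane 4 of 4 of the fixed wooden rack (65 mm apart along y): two black-padded wooden blocks, 14 mm in x, 57 mm in y, at x = +-38 mm, with an open gap 62 mm long and 14 mm deep between them for the fingers. Steel dowels 10 mm higher than the blocks at x = +-38, y = +-32.5 mm. Origin: lane centre, level with the block tops; x along the lane. A spanner lies along x, its middle 4 mm above the origin.
- knob: Black round knob, 24 mm across and 18 mm high, fixed on the rack's board at one end of the row of lanes, 62 mm beyond the centre of the end lane (it may be at either end, beside lane 1 or beside lane 4; the other end has only a flat steel disc 22 mm across). Origin: centre of its foot on the board, 12 mm above the bench.

How it is judged (in metres and radians):
At the end, for the whole second after the job is handed in: From the knob outwards the spanners lie in order from longest to shortest, one to a lane, each flat on the blocks, its middle within 15 mm of the lane's centre along the lane and 12 mm across it, within 0.2 rad of the lane's direction, all at rest (((horizontal distance between knob and lane_1 below 0.09 m and (x of mid_218 in the frame of lane_1 between -0.015 and 0.015 m and y of mid_218 in the frame of lane_1 between -0.012 and 0.012 m and z of mid_218 in the frame of lane_1 between -0.003 and 0.009 m and angle between the y axis of mid_218 and the x axis of lane_1, either way round below 0.2 rad) and (x of mid_186 in the frame of lane_2 between -0.015 and 0.015 m and y of mid_186 in the frame of lane_2 between -0.012 and 0.012 m and z of mid_186 in the frame of lane_2 between -0.003 and 0.009 m and angle between the y axis of mid_186 and the x axis of lane_2, either way round below 0.2 rad) and (x of mid_153 in the frame of lane_3 between -0.015 and 0.015 m and y of mid_153 in the frame of lane_3 between -0.012 and 0.012 m and z of mid_153 in the frame of lane_3 between -0.003 and 0.009 m and angle between the y axis of mid_153 and the x axis of lane_3, either way round below 0.2 rad) and (x of mid_121 in the frame of lane_4 between -0.015 and 0.015 m and y of mid_121 in the frame of lane_4 between -0.012 and 0.012 m and z of mid_121 in the frame of lane_4 between -0.003 and 0.009 m and angle between the y axis of mid_121 and the x axis of lane_4, either way round below 0.2 rad)) or (horizontal distance between knob and lane_4 below 0.09 m and (x of mid_121 in the frame of lane_1 between -0.015 and 0.015 m and y of mid_121 in the frame of lane_1 between -0.012 and 0.012 m and z of mid_121 in the frame of lane_1 between -0.003 and 0.009 m and angle between the y axis of mid_121 and the x axis of lane_1, either way round below 0.2 rad) and (x of mid_153 in the frame of lane_2 between -0.015 and 0.015 m and y of mid_153 in the frame of lane_2 between -0.012 and 0.012 m and z of mid_153 in the frame of lane_2 between -0.003 and 0.009 m and angle between the y axis of mid_153 and the x axis of lane_2, either way round below 0.2 rad) and (x of mid_186 in the frame of lane_3 between -0.015 and 0.015 m and y of mid_186 in the frame of lane_3 between -0.012 and 0.012 m and z of mid_186 in the frame of lane_3 between -0.003 and 0.009 m and angle between the y axis of mid_186 and the x axis of lane_3, either way round below 0.2 rad) and (x of mid_218 in the frame of lane_4 between -0.015 and 0.015 m and y of mid_218 in the frame of lane_4 between -0.012 and 0.012 m and z of mid_218 in the frame of lane_4 between -0.003 and 0.009 m and angle between the y axis of mid_218 and the x axis of lane_4, either way round below 0.2 rad))) and linear speed of each of spanner_121, spanner_153, spanner_186, spanner_218 below 0.02 m/s); the robot touches nothing.
It also fails if it takes over 102 s, if anything falls off the work surface, if the arm or the gripper's body presses on something with over 40 N, if the wrist force passes 120 N, or if a joint passes its speed limit or range.

## Working session

There is one attempt and no reset: what is moved stays moved. The work goes in short steps, Python scripts to look and compute and a tool call to move; the robot and the scene stay as the last step left them, time stands still between calls to the robot, and variables do not carry over. Pictures are saved under pics/ and viewed, at most 14 in all, crops included, and the job is handed in when it is done.

Besides the shell and the picture viewer there is one more tool, called by a JSON object that holds its "op" and its "data". carry_out: Moves the arm, as the interface text tells. Shifts and turns lie within -1 to 1; 1 stands for 0.04 m of shift or 0.1 rad of turn. Its arguments: {"type":"object","properties":{"targets":{"type":"string"},"newtons":{"type":"number"}},"required":["targets"]}

```bash
mkdir -p pics; ls
python3 - <<'E'
from workcell import monitor, camera, get_calibration, bot
import cv2
o=monitor.get_obs();print(o)
for n in("scene","side","wrist"):
    im=camera(n);cv2.imwrite(f"pics/{n}0.png",im[:,:,::-1]);print(n,get_calibration(n))
E
```

```text
pics
{'time': 0.0, 'q': array([-6.46313043e+01,  5.01309655e+00,  1.00344357e+01,  9.51009664e+01,
       -4.23421321e-04,  9.00017751e+01]), 'qd': array([-0.00765425, -0.10658165,  0.12320357, -0.08775748, -0.0826906 ,
       -0.04915715]), 'joint_efforts': array([ 8.85275017e-05, -5.20397151e+01,  4.64799321e+01,  1.65269058e-02,
       -9.51379775e-05, -3.70763942e-06]), 'ee_pos': array([ 0.23564353, -0.49696663,  0.4039636 ]), 'tcp_rot': array([-1.79920373e+02,  4.25887830e-04,  2.53669212e+01]), 'wrist_force': array([-0.42178484, -0.58266009, -0.52119844]), 'torque': array([ 0.01644094, -0.02442198, -0.02773527]), 'grasp_force': 0.0, 'opening': 0.08538151612043902}
scene {'fx': 507.2068383465449, 'fy': 507.2068383465449, 'cx': 308.6249553873818, 'cy': 241.26493238447208, 'view': array([[-0.53699176, -0.84358341,  0.00262488,  0.25268401],
       [-0.60218367,  0.38114348, -0.70150158,  0.32317219],
       [ 0.59077464, -0.37828123, -0.71266306,  0.94789299],
       [ 0.        ,  0.        ,  0.        ,  1.        ]])}
side {'fx': 538.8857277708702, 'fy': 538.8857277708702, 'cx
[... 154 characters left out ...]
290352e-02, -6.26428454e-01, -7.78387794e-01,
         2.10283807e-03],
       [-5.19494281e-02,  7.76652488e-01, -6.27783537e-01,
         1.37341846e+00],
       [ 0.00000000e+00,  0.00000000e+00,  0.00000000e+00,
         1.00000000e+00]])}
wrist {'fx': 388.256905926296, 'fy': 388.256905926296, 'cx': 315.37713810592095, 'cy': 245.10102812910745, 'view': array([[ 4.28034855e-01, -9.03761719e-01, -9.57834256e-04,
        -5.49692245e-01],
       [-8.69021414e-01, -4.11871897e-01,  2.74159301e-01,
        -3.59802679e-02],
       [-2.48169187e-01, -1.16517358e-01, -9.61683815e-01,
         3.78492546e-01],
       [ 0.00000000e+00,  0.00000000e+00,  0.00000000e+00,
         1.00000000e+00]])}
```

View pics/scene0.png

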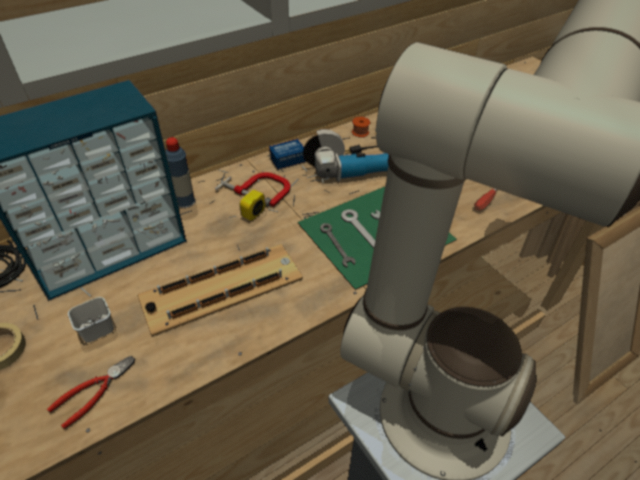

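View pics/wrist0.png

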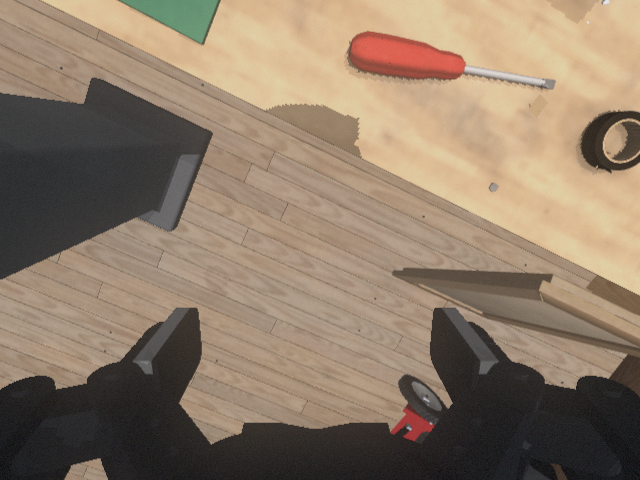

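View side.

The scene view shows the rack at about (220,290) with the black knob at its left (+y) end, (151,307), and the steel disc at (286,260). The mat with spanners is partly hidden behind the arm. The wrist camera sees only the mat's corner at (190,30).

View pics/side0.png

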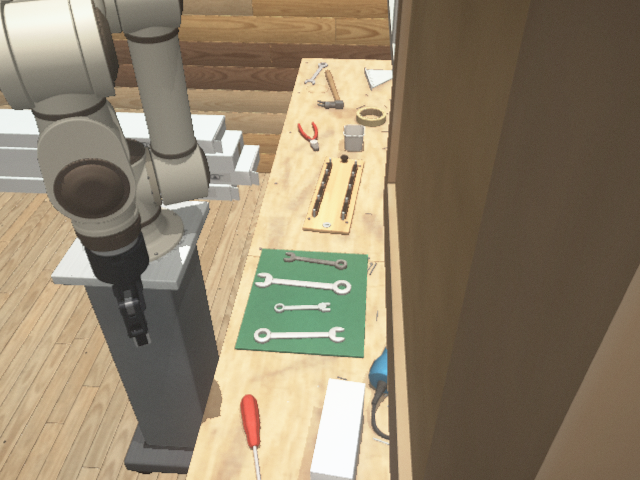

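The side view shows all four spanners on the mat, lying roughly along x (centres near (315,261), (302,284), (302,308), (299,335)). The rack's knob is at (344,158) and its disc at (327,226).

```bash
cat > h.py <<'E'
import numpy as np, cv2
from workcell import monitor, camera, get_calibration, bot
from scipy.spatial.transform import Rotation as R
def ray(uv,z,c):
    V=c["view"];uv=np.atleast_2d(np.float64(uv))
    d=np.c_[(uv[:,0]-c["cx"])/c["fx"],(uv[:,1]-c["cy"])/c["fy"],np.ones(len(uv))]@V[:3,:3]
    o=-V[:3,:3].T@V[:3,3]
    return (o+d*((z-o[2])/d[:,2])[:,None])[:,:2]
def pix(P,c):
    P=np.atleast_2d(P)@c["view"][:3,:3].T+c["view"][:3,3]
    return np.c_[P[:,0]/P[:,2]*c["fx"]+c["cx"],P[:,1]/P[:,2]*c["fy"]+c["cy"]]
def spanners(im,c,zt=.013):
    """bright/grey blobs within the green mat -> min-area rects in world"""
    hsv=cv2.cvtColor(im,cv2.COLOR_RGB2HSV)
    g=cv2.inRange(hsv,(50,80,20),(95,255,255))
    g=cv2.morphologyEx(g,cv2.MORPH_OPEN,np.ones((3,3)))
    cs,_=cv2.findContours(g,cv2.RETR_EXTERNAL,cv2.CHAIN_APPROX_NONE)
    m=max(cs,key=cv2.contourArea)
    hull=np.zeros_like(g);cv2.fillPoly(hull,[cv2.convexHull(m)],255)
    hull=cv2.erode(hull,np.ones((7,7)))
    b=hull&cv2.inRange(hsv,(0,0,60),(180,70,255))
    out=[]
    for k in cv2.findContours(b,cv2.RETR_EXTERNAL,cv2.CHAIN_APPROX_NONE)[0]:
        if cv2.contourArea(k)<60: continue
        w=ray(k[:,0,:],zt,c)
        (cx,cy),(a,bb),_=r=cv2.minAreaRect(np.float32(w*1000))
        if max(a,bb)<80: continue
        p=cv2.boxPoints(r);e=max([p[1]-p[0],p[2]-p[1]],key=np.linalg.norm)
        out.append((round(cx,1),round(cy,1),round(max(a,bb),1),round(min(a,bb),1),round(np.degrees(np.arctan2(e[1],e[0]))%180,1)))
    return out
E
python3 - <<'E'
from h import *
im=cv2.imread("pics/side0.png")[:,:,::-1];c=get_calibration("side")
for s in spanners(np.ascontiguousarray(im),c):print(s)
print(ray([(344,161),(327,226)],.012,c),ray([(239,349),(366,353),(368,253),(262,249)],.006,c))
print(ray([(306,229),(347,233),(364,160),(328,157)],.012,c))
E
```

```text
(451.6, -235.7, 121.2, 29.8, np.float32(5.4))
[[0.51657453 0.37387632]
 [0.48632768 0.05240119]] [[ 0.33623612 -0.35049536]
 [ 0.59028752 -0.34375891]
 [ 0.59215621 -0.03950299]
 [ 0.33297289 -0.04159299]]
[[0.43380566 0.03653202]
 [0.53854602 0.02714124]
 [0.57684081 0.38364374]
 [0.46678827 0.39406265]]
```

{"op": "carry_out", "data": {"targets": "0 0 0 0 0 0.885 0;0 0 0 0 0 0.885 0;0 0 0 0 0 0.885 0;0 0 0 0 0 0.885 0;0 0 0 0 0 0.885 0;0.44 -0.84 0 0 0 0 0;0.44 -0.84 0 0 0 0 0;0.44 -0.84 0 0 0 0 0", "newtons": 60}}

```text
time: 0.82
ee_pos: [0.2885, -0.3952, 0.404]
tcp_rot: [-179.9, 0.0, -0.1]
wrist_force: [0.3, -0.1, 0.0]
opening: 0.0426
grasp_force: 0.0
```

{"op": "carry_out", "data": {"targets": "0.44 -0.84 0 0 0 0 0;0.44 -0.84 0 0 0 0 0;0.44 -0.84 0 0 0 0 0;0.44 -0.84 0 0 0 0 0;0.44 -0.84 0 0 0 0 0;0.44 -0.84 0 0 0 0 0;0 0 0 0 0 0 0;0 0 0 0 0 0 0"}}

```text
time: 1.48
ee_pos: [0.3946, -0.1929, 0.4046]
tcp_rot: [-180.0, 0.0, 0.3]
wrist_force: [-0.2, 0.1, 0.4]
opening: 0.0427
grasp_force: 0.0
```

Run:
```python
from h import *
o=monitor.get_obs();c=get_calibration("wrist");im=camera("wrist")
print(o["ee_pos"],o["tcp_rot"])
cv2.imwrite("pics/w1.png",im[:,:,::-1]);np.save("w1.npy",im);np.save("c1.npy",c,allow_pickle=True)
for s in spanners(im,c):print(s)
```

```text
[ 0.39463689 -0.19286436  0.40457823] [-1.79997642e+02  1.06116198e-02  2.60643018e-01]
(448.8, -232.0, 121.1, 24.5, np.float32(4.6))
(464.2, -83.8, 153.0, 30.5, np.float32(174.6))
(454.8, -308.5, 177.1, 38.2, np.float32(4.9))
(444.0, -167.2, 216.5, 58.5, np.float32(175.5))
```

View pics/w1.png

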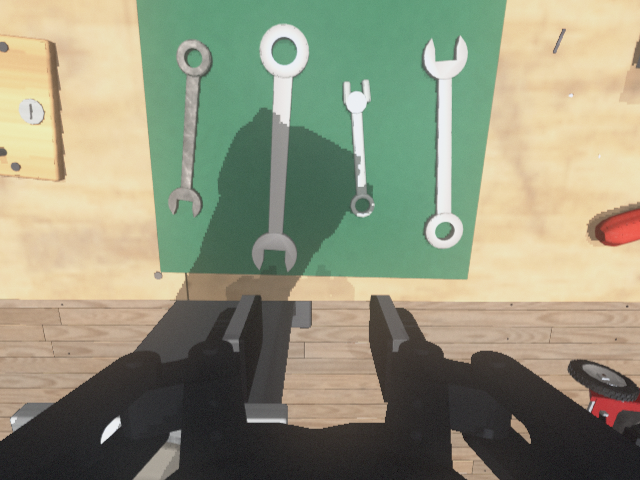

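The wrist view shows all four spanners clearly: 153 at x≈190, 218 at x≈280, 121 at x≈360, 186 at x≈445. The blob fit for 186 and 218 is disturbed by shadow, so I take their end pixels by eye: 186 (446,37)–(443,250), 218 (285,23)–(275,271).

Run:
```python
from h import *
c=np.load("c1.npy",allow_pickle=True).item()
for n,p in dict(s186=[(446,37),(443,250)],s218=[(285,23),(275,271)],s153=[(194,39),(185,216)],s121=[(357,80),(363,218)]).items():
    w=ray(p,.0125,c)*1000;d=w[0]-w[1]
    print(n,w.mean(0).round(1),np.linalg.norm(d).round(1),np.degrees(np.arctan2(d[1],d[0])).round(1))
    # shank centre at mid-length
    m=pix(np.r_[w.mean(0)/1000,.0125],c)[0].round(1);print(m)
im=np.load("w1.npy")
g=im.astype(int)
for n,r in (("218",150),("186",142),("153",128),("121",150)):
    row=g[r];s=(row.max(1)-row.min(1))<40
    idx=np.where(s[150:480])[0]+150;print(n,r,[(a[0],a[-1]) for a in np.split(idx,np.where(np.diff(idx)>2)[0]+1) if len(a)>4])
```

```text
s186 [ 449.4 -309.8] 187.1 4.6
[444.4 151.3]
s218 [ 443.2 -160.5] 219.2 -3.6
[279.6 157.5]
s153 [464.5 -80.2] 152.9 -7.9
[189.2 132.8]
s121 [ 448.2 -233.5] 121.8 4.6
[360.1 152.3]
218 150 [(np.int64(182), np.int64(194)), (np.int64(229), np.int64(346)), (np.int64(353), np.int64(364)), (np.int64(436), np.int64(451))]
186 142 [(np.int64(183), np.int64(195)), (np.int64(232), np.int64(333)), (np.int64(352), np.int64(363)), (np.int64(435), np.int64(451))]
153 128 [(np.int64(183), np.int64(196)), (np.int64(240), np.int64(304)), (np.int64(352), np.int64(363)), (np.int64(436), np.int64(451))]
121 150 [(np.int64(182), np.int64(194)), (np.int64(229), np.int64(346)), (np.int64(353), np.int64(364)), (np.int64(436), np.int64(451))]
```

{"op": "carry_out", "data": {"targets": "0.075 -0.85 0 0 0 0 0;0.075 -0.85 0 0 0 0 0;0.075 -0.85 0 0 0 0 0;0.075 -0.85 0 0 0 0 0;0.075 -0.85 0 0 0 0 0;0.075 -0.85 0 0 0 0 0;0.075 -0.85 0 0 0 0 0;0.075 -0.85 0 0 0 0 0"}}

```text
time: 2.2
ee_pos: [0.4189, 0.0261, 0.4053]
tcp_rot: [-178.0, 0.0, 3.1]
wrist_force: [-0.5, 0.2, 1.0]
opening: 0.0427
grasp_force: 0.0
```

{"op": "carry_out", "data": {"targets": "0.075 -0.85 0 0 0 0 0;0.075 -0.85 0 0 0 0 0;0.075 -0.85 0 0 0 0 0;0.075 -0.85 0 0 0 0 0;0 0 0 0 0 0 0;0 0 0 0 0 0 0;0 0 0 0 0 0 0;0 0 0 0 0 0 0"}}

```text
time: 2.87
ee_pos: [0.4293, 0.0741, 0.4124]
tcp_rot: [-174.7, 0.1, 8.5]
wrist_force: [-0.3, -1.0, -0.1]
opening: 0.0428
grasp_force: 0.0
```

Run:
```python
from h import *
o=monitor.get_obs();c=get_calibration("wrist");im=camera("wrist")
print(o["ee_pos"],o["tcp_rot"])
cv2.imwrite("pics/w2.png",im[:,:,::-1]);np.save("w2.npy",im);np.save("c2.npy",c,allow_pickle=True)
```

```text
[0.429275   0.07413207 0.41244578] [-1.74685744e+02  6.51448990e-02  8.49531853e+00]
```

View pics/w2.png

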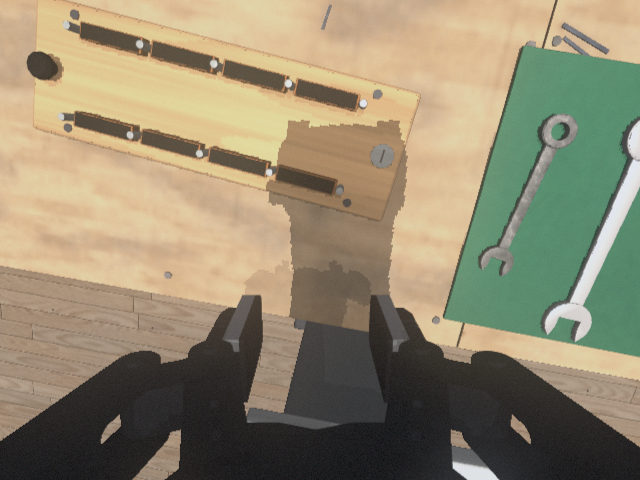

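The arm stopped short of the target and tilted, which looks like joint 6 at its limit. Even so, the whole rack is visible: knob at (43,66), disc at (382,155), far pads from (111,38) to (329,95), and near pads from (102,125) to (306,180). I can measure the lanes from this picture.

Run:
```python
from h import *
c=np.load("c2.npy",allow_pickle=True).item();im=np.load("w2.npy")
print(monitor.get_obs()["q"].round(1))
hull=np.zeros(im.shape[:2],np.uint8)
cv2.fillPoly(hull,[np.int32([(60,8),(420,98),(385,215),(38,120),(48,90)])],255)
m=hull&cv2.inRange(im.max(2),0,75)
C=[]
for k in cv2.findContours(m,cv2.RETR_EXTERNAL,cv2.CHAIN_APPROX_NONE)[0]:
    if cv2.contourArea(k)<300:continue
    w=ray(k[:,0,:],.026,c)*1000
    r=cv2.minAreaRect(np.float32(w));C.append(r[0]);print(np.round(r[0],1),np.round(r[1],1))
C=np.array(C)
# model: 4 lanes x 2 blocks
if len(C)==8:
    o=C.mean(0)
    u=np.linalg.svd(C-o)[2][0];u*=np.sign(u[1]);yaw=np.degrees(np.arctan2(-u[0],u[1]))
    x=np.array([u[1],-u[0]])
    L=np.round((C-o)@np.c_[x,u],1);print(L[np.argsort(L[:,1])],"yaw",yaw)
    for i in range(4):print("lane",i,(o+u*65*(i-1.5)).round(1))
print(ray([(43,70),(382,156)],.012,c)*1000)
```

```text
[  8.4 -10.4  -3.9  96.6   5.3 179.9]
[450.3 118.3] [42.5 11.1]
[[511.29445646 382.94471187]
 [481.80185006  57.15685882]]
```

Run:
```python
from h import *
c=np.load("c2.npy",allow_pickle=True).item();im=np.load("w2.npy")
print([im[v,u] for u,v in((111,38),(184,57),(329,95),(171,144),(306,180),(350,170),(230,110))])
hull=np.zeros(im.shape[:2],np.uint8)
cv2.fillPoly(hull,[np.int32([(60,8),(420,98),(385,215),(38,120),(64,90)])],255)
for T in(90,110):
  m=hull&cv2.inRange(im[:,:,0],0,T)
  C=[]
  for k in cv2.findContours(m,cv2.RETR_EXTERNAL,cv2.CHAIN_APPROX_NONE)[0]:
    if cv2.contourArea(k)<300:continue
    r=cv2.minAreaRect(np.float32(ray(k[:,0,:],.026,c)*1000));C.append(r[0]);print(np.round(r[0],1),np.round(r[1],1))
  C=np.array(C)
  if len(C)==8:
    o=C.mean(0)
    u=np.linalg.svd(C-o)[2][0];u*=np.sign(u[1])
    x=np.array([u[1],-u[0]]);L=np.round((C-o)@np.c_[x,u],1);print(L[np.argsort(L[:,1])],"yaw",np.degrees(np.arctan2(-u[0],u[1])))
    for i in range(4):print("lane",i,(o+u*65*(i-1.5)).round(1))
```

```text
[array([88, 78, 65], dtype=uint8), array([90, 80, 63], dtype=uint8), array([91, 79, 64], dtype=uint8), array([91, 79, 65], dtype=uint8), array([73, 62, 53], dtype=uint8), array([172, 138, 101], dtype=uint8), array([226, 214, 156], dtype=uint8)]
[450.4 122.8] [52.9 12. ]
[470.5 316.9] [52.1 11.1]
[526.1 115.4] [51.8 10.9]
[545.9 309.5] [51.7 10.9]
[450.9 118.5] [62.5 14.8]
[458.1 187.4] [52.7 13.7]
[464.7 252.1] [52.8 13.8]
[471.3 316.9] [52.4 13.7]
[525.6 115.3] [52.7 13.1]
[532.3 179.8] [53.  12.5]
[538.7 244.5] [52.9 12.6]
[545.4 309.1] [53.1 12.9]
[[ -36.9 -101.4]
 [  37.7  -96.7]
 [ -37.1  -32.2]
 [  37.5  -31.8]
 [ -37.3   32.8]
 [  37.    33.2]
 [ -37.7   98. ]
 [  36.7   98.1]] yaw -6.11962697971889
lane 0 [488.  118.5]
lane 1 [494.9 183.1]
lane 2 [501.8 247.8]
lane 3 [508.8 312.4]
```

{"op": "carry_out", "data": {"targets": "0 0 0 0 0 -1 0;0 0 0 0 0 -1 0;0 0 0 0 0 -1 0;0 0 0 0 0 -1 0;0 0 0 0 0 -1 0;0 0 0 0 0 -1 0;0 0 0 0 0 -1 0;0 0 0 0 0 -1 0"}}

```text
time: 3.58
ee_pos: [0.4292, 0.074, 0.4125]
tcp_rot: [-176.3, -3.8, 54.5]
wrist_force: [0.7, 0.9, -0.4]
opening: 0.0426
grasp_force: 0.0
```

{"op": "carry_out", "data": {"targets": "0 0 0 0 0 -1 0;0 0 0 0 0 -1 0;0 0 0 0 0 -1 0;0 0 0 0 0 -1 0;0 0 0 0 0 -1 0;0 0 0 0 0 -1 0;0 0 0 0 0 -1 0;0 0 0 0 0 -1 0"}}

```text
time: 4.25
ee_pos: [0.4292, 0.074, 0.4125]
tcp_rot: [179.9, -5.3, 100.4]
wrist_force: [0.2, 0.5, 0.2]
opening: 0.0425
grasp_force: 0.0
```

{"op": "carry_out", "data": {"targets": "0 0 0 0 0 -1 0;0 0 0 0 0 -1 0;0 0 0 0 0 -1 0;0 0 0 0 0 -1 0;0 0 0 0 0 -1 0;0 0 0 0 0 -1 0;0 0 0 0 0 -1 0;0 0 0 0 0 -1 0"}}

```text
time: 4.92
ee_pos: [0.4292, 0.074, 0.4125]
tcp_rot: [176.1, -3.6, 146.4]
wrist_force: [0.4, 0.3, 0.1]
opening: 0.0426
grasp_force: 0.0
```

{"op": "carry_out", "data": {"targets": "0 0 0 0 0 -1 0;0 0 0 0 0 -1 0;0 0 0 0 0 -1 0;0 0 0 0 0 -1 0;0 0 0 0 0 -1 0;0 0 0 0 0 0 0;0 0 0 0 0 0 0;0 0 0 0 0 0 0"}}

```text
time: 5.58
ee_pos: [0.4293, 0.0742, 0.4125]
tcp_rot: [174.8, -1.3, 174.5]
wrist_force: [0.9, 0.8, -0.2]
opening: 0.0424
grasp_force: 0.0
```

```bash
cat > plan.py <<'E'
import sys
from h import *
def plan(x,y,z,yaw,n=None):
    o=monitor.get_obs();Rc=R.from_euler("xyz",o["tcp_rot"],degrees=True);Rt=R.from_euler("xyz",[180,0,yaw],degrees=True)
    d=np.array([x,y,z])-o["ee_pos"];rv=(Rc.inv()*Rt).as_rotvec()
    n=n or int(np.ceil(max(np.linalg.norm(d)/.037,np.linalg.norm(rv)/.1,1)))
    A=sum((Rc*R.from_rotvec(rv*k/n)).as_matrix() for k in range(n))
    s=np.linalg.solve(A,d)
    print("n",n,"row",(s/.04).round(3),(rv/n/.1).round(3))
plan(*map(float,sys.argv[1:5]),n=int(sys.argv[5]) if len(sys.argv)>5 else None)
E
python3 plan.py .443 -.1605 .28 176
```

```text
n 8 row [-0.11  -0.748  0.375] [ 0.113 -0.028 -0.033]
```

{"op": "carry_out", "data": {"targets": "-0.11 -0.748 0.375 0.113 -0.028 -0.033 0;-0.11 -0.748 0.375 0.113 -0.028 -0.033 0;-0.11 -0.748 0.375 0.113 -0.028 -0.033 0;-0.11 -0.748 0.375 0.113 -0.028 -0.033 0;-0.11 -0.748 0.375 0.113 -0.028 -0.033 0;-0.11 -0.748 0.375 0.113 -0.028 -0.033 0;-0.11 -0.748 0.375 0.113 -0.028 -0.033 0;-0.11 -0.748 0.375 0.113 -0.028 -0.033 0"}}

```text
time: 6.25
ee_pos: [0.4436, -0.162, 0.2794]
tcp_rot: [-180.0, 0.0, 176.0]
wrist_force: [0.5, 0.8, 0.8]
opening: 0.0429
grasp_force: 0.0
```

{"op": "carry_out", "data": {"targets": "0 0 0 0 0 0 0;0 0 0 0 0 0 0;0 0 0 0 0 0 0;0 0 0 0 0 0 0;0 0 0 0 0 0 0;0 0 0 0 0 0 0;0 0 0 0 0 0 0;0 0 0 0 0 0 0"}}

```text
time: 6.92
ee_pos: [0.444, -0.16, 0.2804]
tcp_rot: [-180.0, 0.0, 176.2]
wrist_force: [0.3, 0.7, 0.9]
opening: 0.0424
grasp_force: 0.0
```

```bash
python3 plan.py .443 -.1605 .182 176
python3 - <<'E'
from h import *
cv2.imwrite("pics/w3.png",camera("wrist")[:,:,::-1])
E
```

```text
n 3 row [ 0.009 -0.004  0.82 ] [-0.     0.003  0.013]
```

View pics/w3.png

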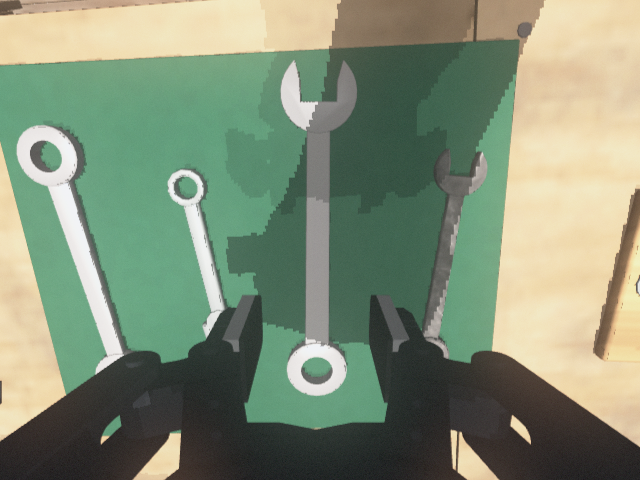

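The view shows the 218 shank (x≈317) centred between the open fingers, so I descend and grip.

{"op": "carry_out", "data": {"targets": "0 0 0.62 0 0 0 0;0 0 0.62 0 0 0 0;0 0 0.62 0 0 0 0;0 0 0.4 0 0 0 0;0 0 0.2 0 0 0 0;0 0 0 0 0 0 0;0 0 0 0 0 0 -1;0 0 0 0 0 0 -1"}}

```text
time: 7.63
ee_pos: [0.4444, -0.1606, 0.1831]
tcp_rot: [-180.0, 0.1, 176.2]
wrist_force: [0.1, 1.2, 0.7]
opening: 0.0195
grasp_force: 1.5
```

{"op": "carry_out", "data": {"targets": "0 0 0 0 0 0 -1;0 0 0 0 0 0 -1;0 0 0 0 0 0 -1;0 0 0 0 0 0 -1;0 0 0 0 0 0 -1;0 0 0 0 0 0 -1;0 0 0 0 0 0 -1;0 0 0 0 0 0 -1"}}

```text
time: 8.3
ee_pos: [0.4445, -0.1606, 0.1834]
tcp_rot: [-180.0, 0.2, 176.2]
wrist_force: [-1.7, 1.3, 6.9]
opening: 0.0134
grasp_force: 58.7
```

{"op": "carry_out", "data": {"targets": "0 0 -0.3 0 0 0 -1;0 0 -0.7 0 0 0 -1;0 0 -0.7 0 0 0 -1;0 0 -0.7 0 0 0 -1;0 0 -0.3 0 0 0 -1;0 0 0 0 0 0 -1;0 0 0 0 0 0 -1;0 0 0 0 0 0 -1"}}

```text
time: 8.97
ee_pos: [0.4436, -0.1603, 0.2882]
tcp_rot: [180.0, -0.1, 176.2]
wrist_force: [-0.2, -0.3, -0.9]
opening: 0.0135
grasp_force: 58.7
```

Run:
```python
from h import *
o=monitor.get_obs();print(o["opening"],o["grasp_force"],o["wrist_force"],o["ee_pos"])
a=camera("wrist")
cv2.imwrite("pics/w4.png",a[:,:,::-1])
```

```text
0.01350962136986402 58.71134698390961 [-0.22245362 -0.33854774 -0.90563034] [ 0.44362798 -0.16034753  0.28823468]
```

View pics/w4.png

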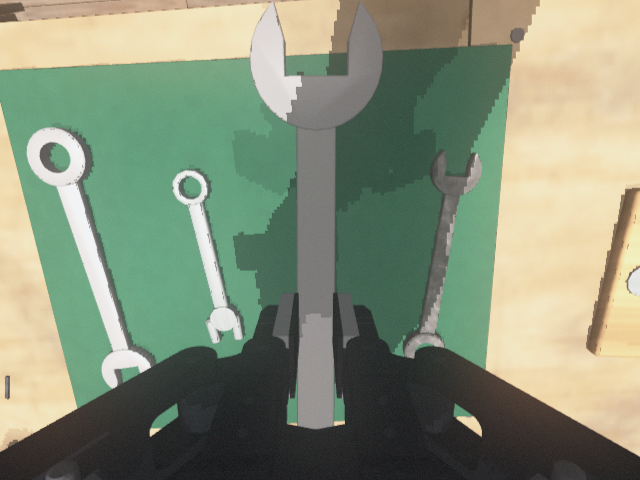

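The spanner is held level between the pads. Before carrying it across, I check the clutter near the rack.

```bash
python3 - <<'E'
from h import *
c=get_calibration("scene")
print("cabinet corners,bottle,vise cup",ray([(185,240),(50,295),(186,207),(95,335)],0,c).round(3))
E
python3 plan.py .5084 .313 .27 174.2
```

```text
cabinet corners,bottle,vise cup [[0.687 0.229]
 [0.686 0.554]
 [0.801 0.178]
 [0.525 0.499]]
n 13 row [-0.049  0.917  0.035] [ 0.    -0.002  0.027]
```

{"op": "carry_out", "data": {"targets": "-0.05 0.45 0 0 0 0.027 -1;-0.05 0.85 0.035 0 0 0.027 -1;-0.05 0.92 0.035 0 0 0.027 -1;-0.05 0.92 0.035 0 0 0.027 -1;-0.05 0.92 0.035 0 0 0.027 -1;-0.05 0.92 0.035 0 0 0.027 -1;-0.05 0.92 0.035 0 0 0.027 -1;-0.05 0.92 0.035 0 0 0.027 -1"}}

```text
time: 9.68
ee_pos: [0.4802, 0.1121, 0.2783]
tcp_rot: [-180.0, -0.1, 174.9]
wrist_force: [0.6, -0.8, 0.1]
opening: 0.0136
grasp_force: 58.8
```

{"op": "carry_out", "data": {"targets": "-0.05 0.92 0.035 0 0 0.027 -1;-0.05 0.92 0.035 0 0 0.027 -1;-0.05 0.92 0.035 0 0 0.027 -1;-0.05 0.92 0.035 0 0 0.027 -1;-0.05 0.85 0.035 0 0 0.027 -1;0 0.46 0 0 0 0 -1;0 0 0 0 0 0 -1;0 0 0 0 0 0 -1"}}

```text
time: 10.35
ee_pos: [0.509, 0.3088, 0.2708]
tcp_rot: [-179.9, -0.1, 174.3]
wrist_force: [0.7, -0.2, -1.7]
opening: 0.0132
grasp_force: 58.8
```

```bash
python3 plan.py .5084 .313 .225 174.2 3;python3 plan.py .5084 .313 .205 174.2 4
python3 - <<'E'
from h import *
cv2.imwrite("pics/w5.png",camera("wrist")[:,:,::-1])
E
```

```text
n 3 row [0.008 0.035 0.381] [-0.007 -0.007  0.005]
n 4 row [0.006 0.026 0.411] [-0.006 -0.006  0.004]
```

View pics/w5.png

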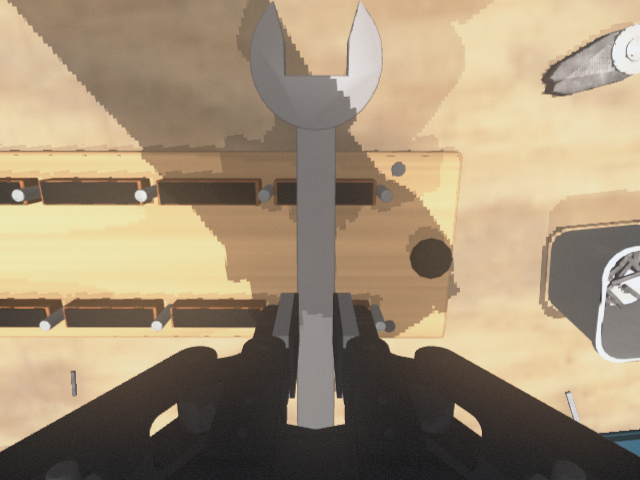

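The far pad of the end lane spans columns 276–373 (centre 325), against a shank at 316. That is about 5 mm short, and the planned correction toward the knob accounts for it.

{"op": "carry_out", "data": {"targets": "0.012 0.05 0.4 0 0 0 -1;0.012 0.055 0.4 0 0 0 -1;0 0 0.35 0 0 0 -1;0 0 0.28 0 0 0 -1;0 0 0.15 0 0 0 -1;0 0 0.07 0 0 0 -1;0 0 0 0 0 0 -1;0 0 0 0 0 0 -1"}}

```text
time: 11.07
ee_pos: [0.5092, 0.3122, 0.2076]
tcp_rot: [180.0, 0.1, 174.2]
wrist_force: [0.2, 0.8, -0.5]
opening: 0.0134
grasp_force: 58.9
```

{"op": "carry_out", "data": {"targets": "0 0 0.06 0 0 0 -1;0 0 0.04 0 0 0 -1;0 0 0 0 0 0 -1;0 0 0 0 0 0 -0.6;0 0 0 0 0 0 -0.4;0 0 0 0 0 0 -0.1;0 0 0 0 0 0 0;0 0 0 0 0 0 0"}}

```text
time: 11.73
ee_pos: [0.509, 0.3124, 0.2031]
tcp_rot: [180.0, 0.0, 174.2]
wrist_force: [0.2, -0.2, 0.4]
opening: 0.0429
grasp_force: 0.0
```

{"op": "carry_out", "data": {"targets": "0 0 0 0 0 0 0;0 0 0 0 0 0 0;0 0 -0.3 0 0 0 0;0 0 -0.6 0 0 0 0;0 0 -0.6 0 0 0 0;0 0 -0.5 0 0 0 0;0 0 0 0 0 0 0;0 0 0 0 0 0 0"}}

```text
time: 12.4
ee_pos: [0.5092, 0.3126, 0.2851]
tcp_rot: [179.9, 0.2, 174.2]
wrist_force: [0.5, 0.1, -0.1]
opening: 0.0427
grasp_force: 0.0
```

```bash
python3 plan.py .450 -.309 .28 184.7
python3 - <<'E'
from h import *
o=monitor.get_obs();c=get_calibration("wrist")
cv2.imwrite("pics/w6.png",camera("wrist")[:,:,::-1]);print(o["ee_pos"]);np.save("c6.npy",c,allow_pickle=True)
E
```

```text
n 17 row [ 0.073 -0.917  0.006] [ 0.001  0.002 -0.108]
[0.50922008 0.31257126 0.28507402]
```

View pics/w6.png

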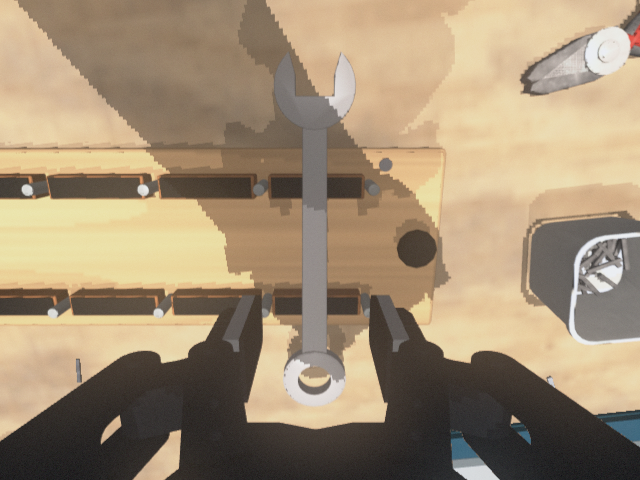

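The 218 spanner lies centred on both blocks in the lane by the knob (shank at x≈315, pads 271–363). Next is the 186.

{"op": "carry_out", "data": {"targets": "0.073 -0.5 0 0 0 -0.108 0;0.073 -0.9 0 0 0 -0.108 0;0.073 -0.92 0 0 0 -0.108 0;0.073 -0.92 0 0 0 -0.108 0;0.073 -0.92 0 0 0 -0.108 0;0.073 -0.92 0 0 0 -0.108 0;0.073 -0.92 0 0 0 -0.108 0;0.073 -0.92 0 0 0 -0.108 0"}}

```text
time: 13.12
ee_pos: [0.4676, 0.0361, 0.282]
tcp_rot: [-180.0, -0.1, 179.2]
wrist_force: [0.3, -0.0, 0.2]
opening: 0.0428
grasp_force: 0.0
```

{"op": "carry_out", "data": {"targets": "0.073 -0.92 0 0 0 -0.108 0;0.073 -0.92 0 0 0 -0.108 0;0.073 -0.92 0 0 0 -0.108 0;0.073 -0.92 0 0 0 -0.108 0;0.073 -0.92 0 0 0 -0.108 0;0.073 -0.92 0 0 0 -0.108 0;0.073 -0.92 0 0 0 -0.108 0;0.073 -0.92 0 0 0 -0.108 0"}}

```text
time: 13.78
ee_pos: [0.4511, -0.2588, 0.282]
tcp_rot: [180.0, -0.0, -175.9]
wrist_force: [0.7, 0.2, -0.1]
opening: 0.0426
grasp_force: 0.0
```

{"op": "carry_out", "data": {"targets": "0.073 -0.92 0 0 0 -0.108 0;0 -0.42 0 0 0 0 0;0 0 0 0 0 0 0;0 0 0 0 0 0 0;0 0 0 0 0 0 0;0 0 0 0 0 0 0;0 0 0 0 0 0 0;0 0 0 0 0 0 0"}}

```text
time: 14.45
ee_pos: [0.4532, -0.3099, 0.2831]
tcp_rot: [-180.0, 0.0, -175.2]
wrist_force: [-0.1, -0.2, 0.1]
opening: 0.0429
grasp_force: 0.0
```

```bash
python3 plan.py .450 -.309 .182 184.7 4
python3 - <<'E'
from h import *
w=ray([(315,52),(314,405)],.034,np.load("c6.npy",allow_pickle=True).item())*1000;print(w,w.mean(0))
o=monitor.get_obs();print(o["ee_pos"],o["tcp_rot"])
cv2.imwrite("pics/w7.png",camera("wrist")[:,:,::-1])
E
```

```text
n 4 row [0.02  0.007 0.632] [-0.001  0.001  0.003]
[[399.60960527 323.61599718]
 [613.51030154 300.98190778]] [506.55995341 312.29895248]
[ 0.45320137 -0.30991912  0.28309544] [-1.79987466e+02  3.20260152e-02 -1.75230747e+02]
```

View pics/w7.png

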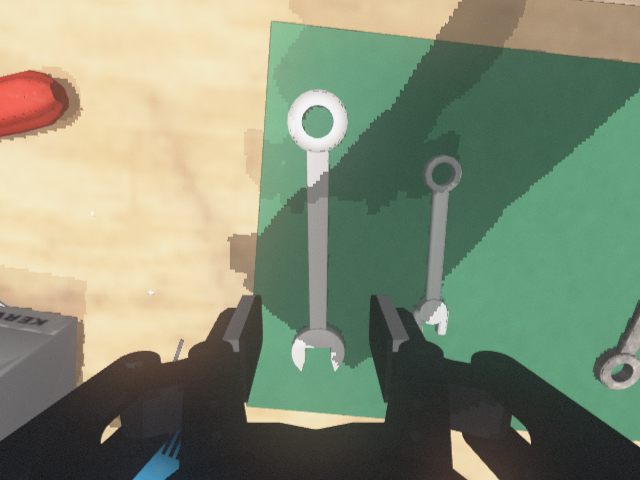

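The 218 measures (507,312), within 2 mm of its lane centre. The 186 shank (x≈318) is centred between the fingers, so I grip it and lift.

{"op": "carry_out", "data": {"targets": "0.04 0.015 0.65 0 0 0 0;0.04 0.015 0.65 0 0 0 0;0 0 0.6 0 0 0 0;0 0 0.4 0 0 0 0;0 0 0.23 0 0 0 0;0 0 0 0 0 0 0;0 0 0 0 0 0 -1;0 0 0 0 0 0 -1"}}

```text
time: 15.17
ee_pos: [0.4502, -0.31, 0.1831]
tcp_rot: [-179.9, 0.1, -175.3]
wrist_force: [0.8, 0.2, 0.6]
opening: 0.0199
grasp_force: 0.0
```

{"op": "carry_out", "data": {"targets": "0 0 0 0 0 0 -1;0 0 0 0 0 0 -1;0 0 0 0 0 0 -1;0 0 0 0 0 0 -1;0 0 0 0 0 0 -1;0 0 0 0 0 0 -1;0 0 0 0 0 0 -1;0 0 0 0 0 0 -1"}}

```text
time: 15.83
ee_pos: [0.4502, -0.3101, 0.1834]
tcp_rot: [-179.9, 0.1, -175.3]
wrist_force: [-0.4, 1.2, 7.0]
opening: 0.0107
grasp_force: 58.8
```

{"op": "carry_out", "data": {"targets": "0 0 -0.3 0 0 0 -1;0 0 -0.7 0 0 0 -1;0 0 -0.7 0 0 0 -1;0 0 -0.6 0 0 0 -1;0 0 -0.2 0 0 0 -1;0 0 0 0 0 0 -1;0 0 0 0 0 0 -1;0 0 0 0 0 0 -1"}}

```text
time: 16.5
ee_pos: [0.4495, -0.3096, 0.2803]
tcp_rot: [179.9, -0.1, -175.3]
wrist_force: [-0.5, 0.1, -1.2]
opening: 0.0106
grasp_force: 58.7
```

```bash
python3 plan.py .5017 .2483 .27 174.2 16
```

```text
n 16 row [-0.078  0.873  0.017] [ 0.001 -0.001  0.115]
```

{"op": "carry_out", "data": {"targets": "-0.078 0.5 0 0 0 0.115 -1;-0.078 0.85 0.017 0 0 0.115 -1;-0.078 0.87 0.017 0 0 0.115 -1;-0.078 0.87 0.017 0 0 0.115 -1;-0.078 0.87 0.017 0 0 0.115 -1;-0.078 0.87 0.017 0 0 0.115 -1;-0.078 0.87 0.017 0 0 0.115 -1;-0.078 0.87 0.017 0 0 0.115 -1"}}

```text
time: 17.17
ee_pos: [0.4636, -0.0446, 0.2754]
tcp_rot: [180.0, -0.1, 179.4]
wrist_force: [-0.4, 1.2, -0.8]
opening: 0.0105
grasp_force: 58.8
```

{"op": "carry_out", "data": {"targets": "-0.078 0.87 0.017 0 0 0.115 -1;-0.078 0.87 0.017 0 0 0.115 -1;-0.078 0.87 0.017 0 0 0.115 -1;-0.078 0.87 0.017 0 0 0.115 -1;-0.078 0.87 0.017 0 0 0.115 -1;-0.078 0.87 0.017 0 0 0.115 -1;-0.078 0.87 0.017 0 0 0.115 -1;-0.078 0.87 0.017 0 0 0.115 -1"}}

```text
time: 17.83
ee_pos: [0.5027, 0.2322, 0.2697]
tcp_rot: [-179.9, -0.1, 174.1]
wrist_force: [1.0, 0.3, -0.5]
opening: 0.011
grasp_force: 58.8
```

{"op": "carry_out", "data": {"targets": "0 0.42 0 0 0 0 -1;0 0 0 0 0 0 -1;0 0 0 0 0 0 -1;0 0 0 0 0 0 -1;0 0 0 0 0 0 -1;0 0 0 0 0 0 -1;0 0 0 0 0 0 -1;0 0 0 0 0 0 -1"}}

```text
time: 18.5
ee_pos: [0.505, 0.2465, 0.2717]
tcp_rot: [180.0, 0.0, 174.1]
wrist_force: [0.3, -0.4, -2.3]
opening: 0.0111
grasp_force: 58.8
```

```bash
python3 plan.py .5017 .2483 .2035 174.2 4
```

```text
n 4 row [0.022 0.009 0.426] [ 0.     0.002 -0.004]
```

{"op": "carry_out", "data": {"targets": "0.045 0.018 0.4 0 0 0 -1;0.045 0.018 0.4 0 0 0 -1;0 0 0.35 0 0 0 -1;0 0 0.28 0 0 0 -1;0 0 0.15 0 0 0 -1;0 0 0.07 0 0 0 -1;0 0 0.05 0 0 0 -1;0 0 0 0 0 0 -1"}}

```text
time: 19.17
ee_pos: [0.5017, 0.249, 0.2038]
tcp_rot: [180.0, 0.0, 174.2]
wrist_force: [-0.4, 0.5, -1.6]
opening: 0.0107
grasp_force: 58.8
```

{"op": "carry_out", "data": {"targets": "0 0 0 0 0 0 -1;0 0 0 0 0 0 -0.6;0 0 0 0 0 0 -0.4;0 0 0 0 0 0 -0.1;0 0 0 0 0 0 0;0 0 0 0 0 0 0;0 0 0 0 0 0 0;0 0 0 0 0 0 0"}}

```text
time: 19.83
ee_pos: [0.5015, 0.249, 0.2035]
tcp_rot: [-180.0, 0.0, 174.2]
wrist_force: [-0.5, 0.6, 0.1]
opening: 0.0428
grasp_force: 0.0
```

{"op": "carry_out", "data": {"targets": "0 0 -0.3 0 0 0 0;0 0 -0.6 0 0 0 0;0 0 -0.6 0 0 0 0;0 0 -0.5 0 0 0 0;0 0 0 0 0 0 0;0 0 0 0 0 0 0;0 0 0 0 0 0 0;0 0 0 0 0 0 0"}}

```text
time: 20.5
ee_pos: [0.5013, 0.2488, 0.2827]
tcp_rot: [-180.0, -0.0, 174.2]
wrist_force: [-0.8, -0.1, -0.1]
opening: 0.0428
grasp_force: 0.0
```

```bash
python3 plan.py .4645 -.081 .28 174
python3 - <<'E'
from h import *
c=get_calibration("wrist")
cv2.imwrite("pics/w8.png",camera("wrist")[:,:,::-1]);np.save("c8.npy",c,allow_pickle=True)
E
```

```text
n 9 row [ 0.007 -0.922  0.008] [-0.001 -0.001  0.003]
```

View pics/w8.png

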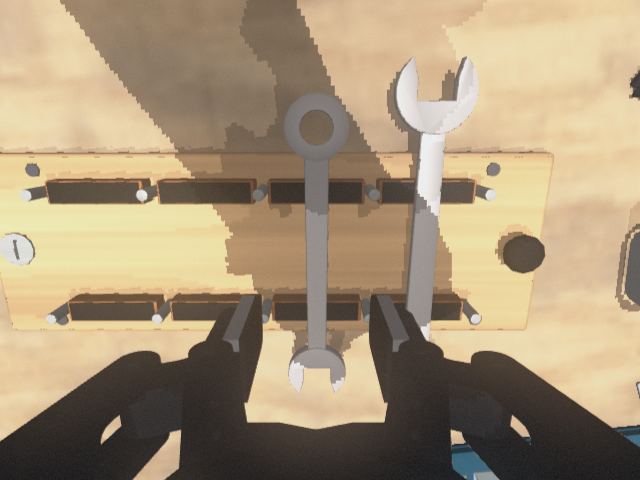

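The 186 is centred in the second lane and the 218 is undisturbed. Next is the 153.

{"op": "carry_out", "data": {"targets": "0 -0.5 0 0 0 0 0;0 -0.9 0 0 0 0 0;0 -0.92 0 0 0 0 0;0 -0.92 0 0 0 0 0;0 -0.92 0 0 0 0 0;0 -0.92 0 0 0 0 0;0 -0.92 0 0 0 0 0;0 -0.92 0 0 0 0 0"}}

```text
time: 21.22
ee_pos: [0.4725, -0.028, 0.2829]
tcp_rot: [-180.0, -0.0, 174.2]
wrist_force: [1.4, -0.1, -0.2]
opening: 0.0428
grasp_force: 0.0
```

{"op": "carry_out", "data": {"targets": "0 -0.9 0 0 0 0 0;0 -0.48 0 0 0 0 0;0 0 0 0 0 0 0;0 0 0 0 0 0 0;0 0 0 0 0 0 0;0 0 0 0 0 0 0;0 0 0 0 0 0 0;0 0 0 0 0 0 0"}}

```text
time: 21.88
ee_pos: [0.4678, -0.0805, 0.2834]
tcp_rot: [180.0, 0.0, 174.2]
wrist_force: [-0.1, 0.6, -0.6]
opening: 0.0426
grasp_force: 0.0
```

```bash
python3 plan.py .4645 -.081 .182 174 4
python3 - <<'E'
from h import *
o=monitor.get_obs();print(o["ee_pos"],o["tcp_rot"])
w=ray([(316,93),(317,388)],.034,np.load("c8.npy",allow_pickle=True).item())*1000;print(w.mean(0))
cv2.imwrite("pics/w9.png",camera("wrist")[:,:,::-1])
E
```

```text
n 4 row [ 0.021 -0.005  0.634] [0.    0.001 0.011]
[ 0.46783633 -0.08049694  0.28344621] [1.79998856e+02 1.54518713e-02 1.74243522e+02]
[500.09063915 249.00637996]
```

View pics/w9.png

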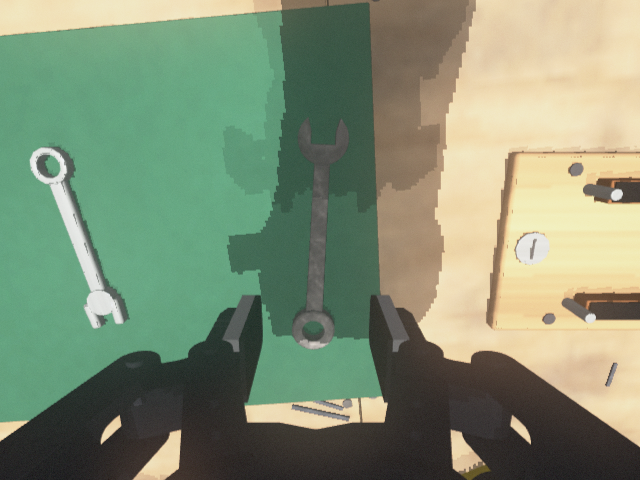

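The 153 is centred (shank x≈318) but leans about 3° clockwise relative to the tool. I turn slightly, then grip.

{"op": "carry_out", "data": {"targets": "0.04 -0.01 0.65 0 0 0.24 0;0.04 -0.01 0.65 0 0 0.24 0;0 0 0.6 0 0 0 0;0 0 0.4 0 0 0 0;0 0 0.24 0 0 0 0;0 0 0 0 0 0 0;0 0 0 0 0 0 -1;0 0 0 0 0 0 -1"}}

```text
time: 22.6
ee_pos: [0.465, -0.0817, 0.1832]
tcp_rot: [-180.0, 0.1, 171.4]
wrist_force: [0.4, 0.2, -0.5]
opening: 0.0196
grasp_force: 0.0
```

{"op": "carry_out", "data": {"targets": "0 0 0 0 0 0 -1;0 0 0 0 0 0 -1;0 0 0 0 0 0 -1;0 0 0 0 0 0 -1;0 0 0 0 0 0 -1;0 0 0 0 0 0 -1;0 0 0 0 0 0 -1;0 0 0 0 0 0 -1"}}

```text
time: 23.27
ee_pos: [0.465, -0.0818, 0.1835]
tcp_rot: [180.0, 0.2, 171.4]
wrist_force: [-1.2, 0.3, 7.1]
opening: 0.0083
grasp_force: 58.8
```

{"op": "carry_out", "data": {"targets": "0 0 -0.3 0 0 0 -1;0 0 -0.7 0 0 0 -1;0 0 -0.7 0 0 0 -1;0 0 -0.6 0 0 0 -1;0 0 -0.2 0 0 0 -1;0 0 0 0 0 0 -1;0 0 0 0 0 0 -1;0 0 0 0 0 0 -1"}}

```text
time: 23.93
ee_pos: [0.4641, -0.0817, 0.2806]
tcp_rot: [180.0, -0.1, 171.4]
wrist_force: [-0.7, -0.1, -0.6]
opening: 0.0083
grasp_force: 58.7
```

```bash
python3 plan.py .4952 .1836 .27 174.2 8
```

```text
n 8 row [0.01  0.835 0.033] [ 0.    -0.002 -0.061]
```

{"op": "carry_out", "data": {"targets": "0.01 0.5 0 0 0 -0.06 -1;0.01 0.83 0.033 0 0 -0.06 -1;0.01 0.83 0.033 0 0 -0.06 -1;0.01 0.83 0.033 0 0 -0.06 -1;0.01 0.83 0.033 0 0 -0.06 -1;0.01 0.83 0.033 0 0 -0.06 -1;0.01 0.83 0.033 0 0 -0.06 -1;0.01 0.83 0.033 0 0 -0.06 -1"}}

```text
time: 24.6
ee_pos: [0.4929, 0.1706, 0.2709]
tcp_rot: [-179.9, -0.1, 174.2]
wrist_force: [0.5, -0.0, -0.9]
opening: 0.0086
grasp_force: 58.7
```

{"op": "carry_out", "data": {"targets": "0 0.36 0 0 0 0 -1;0 0 0 0 0 0 -1;0 0 0 0 0 0 -1;0 0 0 0 0 0 -1;0 0 0 0 0 0 -1;0 0 0 0 0 0 -1;0 0 0 0 0 0 -1;0 0 0 0 0 0 -1"}}

```text
time: 25.27
ee_pos: [0.495, 0.1827, 0.2729]
tcp_rot: [180.0, 0.0, 174.1]
wrist_force: [-0.5, -0.2, -0.9]
opening: 0.008
grasp_force: 58.8
```

```bash
python3 plan.py .4952 .1836 .2035 174.2 4
```

```text
n 4 row [-0.001  0.006  0.433] [ 0.     0.002 -0.004]
```

{"op": "carry_out", "data": {"targets": "0 0.012 0.4 0 0 0 -1;0 0.012 0.4 0 0 0 -1;0 0 0.36 0 0 0 -1;0 0 0.3 0 0 0 -1;0 0 0.15 0 0 0 -1;0 0 0.07 0 0 0 -1;0 0 0.05 0 0 0 -1;0 0 0 0 0 0 -1"}}

```text
time: 25.93
ee_pos: [0.4952, 0.1843, 0.2037]
tcp_rot: [180.0, 0.0, 174.2]
wrist_force: [-0.5, 0.8, -0.1]
opening: 0.0083
grasp_force: 58.8
```

{"op": "carry_out", "data": {"targets": "0 0 0 0 0 0 -1;0 0 0 0 0 0 -0.6;0 0 0 0 0 0 -0.4;0 0 0 0 0 0 -0.1;0 0 0 0 0 0 0;0 0 0 0 0 0 0;0 0 0 0 0 0 0;0 0 0 0 0 0 0"}}

```text
time: 26.6
ee_pos: [0.495, 0.1843, 0.2035]
tcp_rot: [-180.0, 0.0, 174.2]
wrist_force: [0.5, -0.3, -0.1]
opening: 0.0428
grasp_force: 0.0
```

{"op": "carry_out", "data": {"targets": "0 0 -0.3 0 0 0 0;0 0 -0.6 0 0 0 0;0 0 -0.6 0 0 0 0;0 0 -0.5 0 0 0 0;0 0 0 0 0 0 0;0 0 0 0 0 0 0;0 0 0 0 0 0 0;0 0 0 0 0 0 0"}}

```text
time: 27.27
ee_pos: [0.4948, 0.1842, 0.2827]
tcp_rot: [-180.0, -0.0, 174.2]
wrist_force: [0.1, -0.5, -0.4]
opening: 0.0427
grasp_force: 0.0
```

```bash
python3 plan.py .4485 -.2325 .28 184.6 12
```

```text
n 12 row [ 0.08  -0.871  0.006] [-0.    -0.001 -0.152]
```

{"op": "carry_out", "data": {"targets": "0.08 -0.5 0 0 0 -0.152 0;0.08 -0.87 0.006 0 0 -0.152 0;0.08 -0.87 0.006 0 0 -0.152 0;0.08 -0.87 0.006 0 0 -0.152 0;0.08 -0.87 0.006 0 0 -0.152 0;0.08 -0.87 0.006 0 0 -0.152 0;0.08 -0.87 0.006 0 0 -0.152 0;0.08 -0.87 0.006 0 0 -0.152 0"}}

```text
time: 27.93
ee_pos: [0.4565, -0.0792, 0.2811]
tcp_rot: [180.0, -0.0, -178.8]
wrist_force: [0.8, 0.5, -0.4]
opening: 0.043
grasp_force: 0.0
```

{"op": "carry_out", "data": {"targets": "0.08 -0.87 0.006 0 0 -0.152 0;0.08 -0.87 0.006 0 0 -0.152 0;0.08 -0.87 0.006 0 0 -0.152 0;0.08 -0.87 0.006 0 0 -0.152 0;0 -0.37 0 0 0 0 0;0 0 0 0 0 0 0;0 0 0 0 0 0 0;0 0 0 0 0 0 0"}}

```text
time: 28.6
ee_pos: [0.4515, -0.2314, 0.2802]
tcp_rot: [180.0, -0.0, -175.4]
wrist_force: [-0.2, 1.1, 0.2]
opening: 0.0428
grasp_force: 0.0
```

{"op": "carry_out", "data": {"targets": "0 0 0 0 0 0 0;0 0 0 0 0 0 0;0 0 0 0 0 0 0;0 0 0 0 0 0 0;0 0 0 0 0 0 0;0 0 0 0 0 0 0;0 0 0 0 0 0 0;0 0 0 0 0 0 0"}}

```text
time: 29.27
ee_pos: [0.4517, -0.232, 0.2809]
tcp_rot: [-180.0, 0.0, -175.4]
wrist_force: [-0.2, -0.8, 0.1]
opening: 0.0427
grasp_force: 0.0
```

```bash
python3 plan.py .4485 -.2325 .182 184.6 4
python3 - <<'E'
from h import *
c=get_calibration("wrist");np.save("c10.npy",c,allow_pickle=True)
cv2.imwrite("pics/w10.png",camera("wrist")[:,:,::-1])
E
```

```text
n 4 row [ 0.02  -0.001  0.618] [-0.     0.001  0.   ]
```

View pics/w10.png

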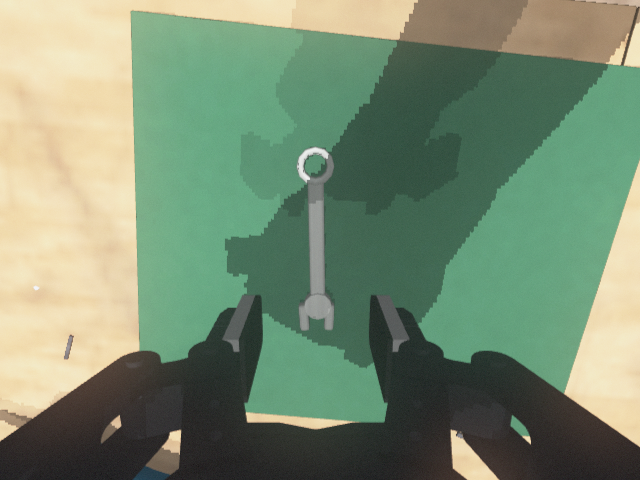

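The 121 (shank x≈317) is centred and aligned, so I grip it and lift.

{"op": "carry_out", "data": {"targets": "0.04 0 0.65 0 0 0 0;0.04 0 0.65 0 0 0 0;0 0 0.6 0 0 0 0;0 0 0.36 0 0 0 0;0 0 0.21 0 0 0 0;0 0 0 0 0 0 0;0 0 0 0 0 0 -1;0 0 0 0 0 0 -1"}}

```text
time: 29.98
ee_pos: [0.449, -0.2325, 0.1833]
tcp_rot: [-179.9, 0.1, -175.4]
wrist_force: [0.0, 0.2, 1.5]
opening: 0.0197
grasp_force: 0.0
```

{"op": "carry_out", "data": {"targets": "0 0 0 0 0 0 -1;0 0 0 0 0 0 -1;0 0 0 0 0 0 -1;0 0 0 0 0 0 -1;0 0 0 0 0 0 -1;0 0 0 0 0 0 -1;0 0 0 0 0 0 -1;0 0 0 0 0 0 -1"}}

```text
time: 30.65
ee_pos: [0.449, -0.2325, 0.1836]
tcp_rot: [-179.9, 0.1, -175.4]
wrist_force: [-0.6, 0.9, 6.8]
opening: 0.0068
grasp_force: 58.9
```

{"op": "carry_out", "data": {"targets": "0 0 -0.3 0 0 0 -1;0 0 -0.7 0 0 0 -1;0 0 -0.7 0 0 0 -1;0 0 -0.6 0 0 0 -1;0 0 -0.2 0 0 0 -1;0 0 0 0 0 0 -1;0 0 0 0 0 0 -1;0 0 0 0 0 0 -1"}}

```text
time: 31.32
ee_pos: [0.4482, -0.2321, 0.2806]
tcp_rot: [179.9, -0.1, -175.4]
wrist_force: [0.4, -0.3, -1.0]
opening: 0.0069
grasp_force: 58.7
```

```bash
python3 - <<'E'
from h import *
c=np.load("c10.npy",allow_pickle=True).item();print(ray([(316,147),(317,331)],.0125,c).mean(0))
E
python3 plan.py .4886 .1189 .27 174.2 10
```

```text
[ 0.44950492 -0.2318352 ]
n 10 row [-0.1    0.879  0.027] [ 0.001 -0.001  0.182]
```

{"op": "carry_out", "data": {"targets": "-0.1 0.5 0 0 0 0.182 -1;-0.1 0.88 0.03 0 0 0.182 -1;-0.1 0.88 0.03 0 0 0.182 -1;-0.1 0.88 0.03 0 0 0.182 -1;-0.1 0.88 0.03 0 0 0.182 -1;-0.1 0.88 0.03 0 0 0.182 -1;-0.1 0.88 0.03 0 0 0.182 -1;-0.1 0.88 0.03 0 0 0.182 -1"}}

```text
time: 31.98
ee_pos: [0.4764, 0.0361, 0.2721]
tcp_rot: [-180.0, -0.1, 176.2]
wrist_force: [1.2, -1.1, 0.5]
opening: 0.0068
grasp_force: 58.8
```

{"op": "carry_out", "data": {"targets": "-0.1 0.88 0.03 0 0 0.182 -1;-0.1 0.88 0.03 0 0 0.182 -1;0 0.37 0 0 0 0 -1;0 0 0 0 0 0 -1;0 0 0 0 0 0 -1;0 0 0 0 0 0 -1;0 0 0 0 0 0 -1;0 0 0 0 0 0 -1"}}

```text
time: 32.65
ee_pos: [0.4916, 0.1177, 0.2711]
tcp_rot: [-180.0, 0.0, 174.1]
wrist_force: [-0.1, -1.1, -2.0]
opening: 0.0067
grasp_force: 58.8
```

```bash
python3 plan.py .4886 .1189 .2035 174.2 4
```

```text
n 4 row [0.02  0.005 0.422] [-0.001  0.    -0.005]
```

{"op": "carry_out", "data": {"targets": "0.04 0.01 0.4 0 0 0 -1;0.04 0.01 0.4 0 0 0 -1;0 0 0.35 0 0 0 -1;0 0 0.28 0 0 0 -1;0 0 0.15 0 0 0 -1;0 0 0.07 0 0 0 -1;0 0 0.04 0 0 0 -1;0 0 0 0 0 0 -1"}}

```text
time: 33.32
ee_pos: [0.4888, 0.1198, 0.204]
tcp_rot: [180.0, 0.0, 174.2]
wrist_force: [-0.0, 0.3, -0.6]
opening: 0.0068
grasp_force: 58.8
```

{"op": "carry_out", "data": {"targets": "0 0 0 0 0 0 -1;0 0 0 0 0 0 -0.6;0 0 0 0 0 0 -0.4;0 0 0 0 0 0 -0.1;0 0 0 0 0 0 0;0 0 0 0 0 0 0;0 0 0 0 0 0 0;0 0 0 0 0 0 0"}}

```text
time: 33.98
ee_pos: [0.4886, 0.1199, 0.2036]
tcp_rot: [-180.0, 0.0, 174.2]
wrist_force: [0.9, -0.4, -0.4]
opening: 0.0429
grasp_force: 0.0
```

{"op": "carry_out", "data": {"targets": "0 0 -0.3 0 0 0 0;0 0 -0.6 0 0 0 0;0 0 -0.8 0 0 0 0;0 0.4 -0.8 0 0 0 0;0 0.8 -0.8 0 0 0 0;0 0.7 -0.6 0 0 0 0;0 0.3 -0.3 0 0 0 0;0 0 0 0 0 0 0"}}

```text
time: 34.65
ee_pos: [0.4974, 0.2071, 0.3731]
tcp_rot: [179.8, 0.3, 174.3]
wrist_force: [0.4, 0.6, 0.4]
opening: 0.0428
grasp_force: 0.0
```

{"op": "carry_out", "data": {"targets": "0.5 0 0 0 0 0 0;0.8 0 0 0 0 0 0;0.5 0 0 0 0 0 0;0 0 0 0 0 0 0;0 0 0 0 0 0 0;0 0 0 0 0 0 0;0 0 0 0 0 0 0;0 0 0 0 0 0 0"}}

```text
time: 35.32
ee_pos: [0.4262, 0.2119, 0.3688]
tcp_rot: [-180.0, 0.0, 174.1]
wrist_force: [0.2, 0.5, 0.5]
opening: 0.0428
grasp_force: 0.0
```

Run:
```python
from h import *
c=get_calibration("wrist");np.save("c11.npy",c,allow_pickle=True)
cv2.imwrite("pics/w11.png",camera("wrist")[:,:,::-1])
```

```text
(no output)
```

View pics/w11.png

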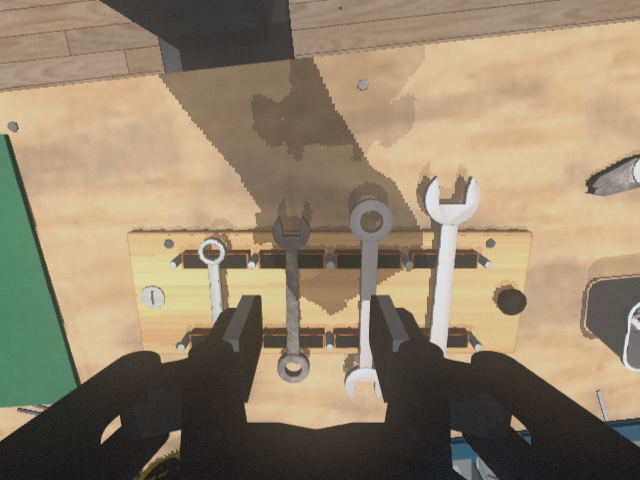

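All four spanners lie in order on the blocks, longest by the knob at (510,300). I check the visible end positions against the lanes, then hand in if they fit.

Run:
```python
from h import *
c=np.load("c11.npy",allow_pickle=True).item()
L=np.array([[488.6,118.9],[495.2,183.6],[501.7,248.3],[508.4,313]])/1000
a=np.radians(-5.8);ex=np.array([np.cos(a),np.sin(a)]);ey=np.array([-ex[1],ex[0]])
ok=True
for l,n,p in zip(L,(121,153,186,218),((211.5,237),(292,215),(371,192),(454,177))):
    d=ray([p],.034,c)[0]-l;dx=d@ex*1000+n/2;dy=d@ey*1000;print(n,round(dx,1),round(dy,1));ok&=abs(dx)<9 and abs(dy)<8
if ok:print(bot.job_done())
```

```text
121 -1.2 1.6
153 -3.3 2.0
186 -4.9 -0.8
218 -0.6 -1.9
the job is handed in; nothing more can be done
None
```

All four spanners are in the rack in length order, longest next to the knob, and the job is handed in at about 35 s; my last check put each within about 5 mm of its lane centre, but no verdict came back.

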